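# Tip a relay into the shuttle and slide it to the index notch

### The arm

A 6-joint arm with a two-finger parallel gripper is mounted at the origin on a cart in front of the work surface, level with it; the furniture and walls round the work are solid. World frame = base frame: x ahead of the robot, y to its left, z up, the work surface at z = 0. Lengths are in m, angles in rad, forces in N, time in s.
With the tool pointing down it reaches from about 0.375 to 0.825 m from the base axis. Payload 5.5 kg.
Tool frame: the origin (TCP) lies between the finger pads; the fingertips stand 22 mm ahead of it and the grasp point (between the pads) lies 3 mm ahead of it; z points along the fingers, y is the direction in which the jaws open and shut (so a half turn about z gives the same grasp; the last joint's range is limited). The gripper opens to 85 mm and grips with 20 to 120 N. Pads are 22 mm wide; open, the fingers measure 114 mm over their backs; the gripper's body (76 mm by 85 mm) begins 54 mm behind the grasp point. The pads swing forward as they close: fully open they stand 13 mm farther back than shut.
Start: joints at [-1.253, 0.314, -0.047, 1.21, 0, 1.571], TCP at [0.187, -0.57, 0.253] pointing down, gripper open.
Joint ranges: [-2.67, 2.67], [-0.69, 1.73], [-1.03, 1.25], [-2.08, 2.16], [-1.42, 1.45], [-3.14, 3.14]. Speed limits (rad/s): [2.39, 2.39, 3.01, 3.14, 3.14, 3.14].

### API

Orientations are given as a unit quaternion [x, y, z, w].
In Python, from plant import * gives the robot as it stands.
- The arm moves only by the tool apply_moves, never from a script. Its argument "commands" is text: rows parted by semicolons, each of 7 numbers parted by spaces: the shift along the tool's x, y, z in cm, then the turn, a rotation vector about the tool's x, y, z in degrees, then the closure, from 0 (fully open) to 1 (shut). In form: tx ty tz ax ay az hand; .... A call has 1 to 20 rows; each row shifts and turns the commanded pose from where the row before left it, along the tool's axes as they then stand; what a row does not reach is not made up. A row lasts 1/8 s, in which the tool goes at most 62.5 mm and 10.7 degrees, less where a joint would pass 70% of its speed; a pose out of reach is approached as far as the arm can. A call with a gripper value outside its range is refused whole. The fingers move at their own pace and stop on an object; the grip force is fixed at half the most. Time passes only in rows, so rows that do not move let the fingers close. It gives the time, the measured TCP pose, the force and the opening at its end, in the units of the state.
- observe(): the state, without advancing time (a new reading comes with each control period).
- camera(name): name is "scene" or "top" or "wrist"; returns (picture, depth): 420x560x3 uint8, red, green, blue; 420x560 float32, m along the optical axis (not along the pixel's ray), 0 where there is no reading.
- camera_params(name): a dict with "intrinsics" (3x3 intrinsics, pixels), "k1" (the pictures are not rectified: a ray, as slopes to the right and down, at radius r is drawn at 1 + k1 r^2 times it, then the intrinsics apply), "R" (3x3) and "t" (3): a world point X has camera coordinates R X + t. Camera axes: x right, y down, z forward; pixel columns grow to the right and rows downward; lengths in m; the calibration is good to about 2 mm. A picture is of the moment at which its call begins: read the wrist's pose just before it. camera_params takes no time and is no camera call; for the wrist camera it gives the pose at the moment of the call.
- hand_in(): hands the job in, once; it reports no verdict.
The state is a dict: "clock": time; "joint_positions": joint angles; "joint_velocities": joint speeds; "effort": joint torques, N m; "eef_pos": TCP position; "eef_rot": TCP orientation; "ft_force": force on the tool from outside, world axes, zero at the start; "torque": the same for the moment, N m; "finger_gap": finger opening in m.
Only numpy, scipy, OpenCV 4.12 (cv2) and the standard library are available. Lean on these libraries where they do the work, as an engineer would, in place of code of your own. Each camera call takes 0.05 s, during which the arm holds its last target.

### The job

Lift the bar behind the small sheet-metal hopper to tip it to about 60 degrees (never beyond 70), so that the relay slides out into the shuttle's tray, and lower the hopper back to level. Then grip the shuttle's upright black post and slide the shuttle along its rail to the robot's right until its spring ball drops into the notch of the index bar, without pushing on past the notch. Finish while still gripping the post with the shuttle at rest, its ball centred in the notch, and the relay in its tray; leave the other things on the bench and the base plate where they are.

Things in the scene. Friction and masses are not known exactly. Their poses are not given: they have to be found in the camera images.
- fixture: aluminium base plate 185 (x) x 330 (y) x 12 mm high, fixed to the bench; origin on the bench under the middle of the rail. Its x axis points away from the robot (yaw varies by up to about 12 degrees), its y axis runs along the rail to the robot's left. The hopper stands at its left rear, the shuttle starts at its left end, the post and the index bar lie on its front (-x) side.
- hopper (a joint): hopper hinge, rad: 0 level (resting on a stop), grows as the bar at its rear is lifted and the hopper tips toward the robot; stop at 1.40. Stiff hinge: the hopper stays at whatever angle it is left (about 2 N at the bar moves it).
- hopper_hinge (a point): point on the hopper's hinge axis, in the middle of the hopper; the axis runs along the fixture's y at 95 mm above the bench. The hopper is a steel scoop 46 mm wide, walls 30 mm high; at level its open lip lies 35 mm toward the robot from the axis, over the rear wall of the shuttle's tray.
- hopper_bar (a point): middle of the round dark bar behind the hopper, 10 mm dia, along the fixture's y, 47 mm free between its two side arms; at level 85 mm behind (+x of the fixture) and 12 mm above the hinge axis, 38 mm clear of the hopper's rear wall. It can turn between the fingers: pinched from straight above, front to back, it can be lifted along its arc with the gripper kept upright.
- relay_center (a point): centre of the relay, a box 13 x 29 x 26 mm, 20 g. It starts standing in the hopper, long side roughly along the fixture's x. It slides out reliably at about 60 degrees, within a second.
- shuttle (a joint): travel of the shuttle along the rail, m: 0 at its left end stop (where the hopper fills it; it starts within 5 mm of it), grows as it slides along the fixture's -y (to the robot's right), end stop at 0.19. Friction about 1.2 N.
- tray_floor (a point): centre of the shuttle tray's inner floor, 40 mm above the bench; x and y axes as the fixture's. The tray is 64 (x) x 68 (y) mm inside; walls 46 mm high in front, 25 mm at the sides, 17 mm at the rear. The part is in the tray when its centre is within these walls and less than 26 mm above the floor.
- post_mid (a point): point on the centre line of the upright black post that is fixed on the shuttle in front of the tray; the post is 24 (fixture's x) x 14 (fixture's y) x 56 mm high. This point is 36 mm above its foot, 20 mm below its top and 76 mm above the bench. The post is 14 mm clear of the tray's front wall. Grip it from above across its 14 mm.
- plunger_axis (a point): lowest point of the spring ball (12 mm dia) under the shuttle when it is fully out; it lies straight below the post's centre line.
- index_notch (a point): centre of the notch, level with the flat top of the index bar, 20 mm above the bench; axes as the fixture's. The ball drops into the notch with a click and centres itself (the last few mm it pulls the shuttle along); to force it out on the far side takes about 6 N more than the friction.
- index_bar: steel index bar clamped to the base plate in the path of the ball, 62 mm in front of the rail's centre line, 100 to 160 mm of shuttle travel from the left stop; origin under its notch, on the plate. Along the fixture's y: notch 10 mm wide, on either side a 12 mm flat top, then a 14 mm ramp down. The ball first meets the ramp (about 1.5 N over the friction), then rides the flat.
- screw_jar: small round jar, white with a black lid, 43 dia x 46 high mm; origin at the centre of its underside; bystander on the base plate behind the rail, not to be moved
- loupe: small black eyepiece, 33 dia x 30 high mm; origin at the centre of its underside; bystander on the base plate behind the rail, not to be moved

How it is judged:
By the outcome, as a careful person would: the job done as asked, in the order asked, and still so for the second after the job is handed in, while the arm keeps its last pose, push and grip.
It also fails if it takes over 64 s, if anything falls off the work surface, if the arm or the gripper's body presses on something with over 40 N, if the wrist force passes 120 N, or if a joint passes its speed limit or range.

## Working session

There is one attempt and no reset: what is moved stays moved. The work goes in short steps, Python scripts to look and compute and a tool call to move; the robot and the scene stay as the last step left them, time stands still between calls to the robot, and variables do not carry over. Pictures are saved under pics/ and viewed, and the job is handed in when it is done.

Besides the shell and the picture viewer there is one more tool, called after "Request:" by a JSON object that holds its "fn" and its "kwargs", one argument or row to a line. apply_moves: Moves the arm, as the interface text tells. Its arguments: {"type":"object","properties":{"commands":{"type":"string"}},"required":["commands"]}

```bash
mkdir -p pics; ls; cat > h.py <<'E'
from plant import *
import numpy as np, cv2
def snap(name,tag):
    p=camera_params(name); im,d=camera(name)
    cv2.imwrite(f'pics/{tag}.png',cv2.cvtColor(im,cv2.COLOR_RGB2BGR))
    np.savez(f'pics/{tag}.npz',im=im,d=d,K=p['intrinsics'],k1=p['k1'],R=p['R'],t=p['t'])
    return load(tag)
class V: pass
def load(tag):
    z=np.load(f'pics/{tag}.npz'); v=V()
    v.im,v.d,v.K,v.k1,v.R,v.t=z['im'],z['d'],z['K'],float(z['k1']),z['R'],z['t']; return v
def rays(v,uv):
    uv=np.asarray(uv,float).reshape(-1,1,2)
    return cv2.undistortPointsIter(uv,v.K,np.array([v.k1,0,0,0.]),None,None,(3,50,1e-9)).reshape(-1,2)
def pt(v,u,w,depth=None):
    r=rays(v,[[u,w]])[0]; z=depth if depth else float(v.d[int(round(w)),int(round(u))])
    return v.R.T@(np.array([r[0]*z,r[1]*z,z])-v.t)
def ptz(v,u,w,Z):
    r=rays(v,[[u,w]])[0]; c=-v.R.T@v.t; dd=v.R.T@np.array([r[0],r[1],1]); return c+dd*(Z-c[2])/dd[2]
def cloud(v):
    h,w=v.d.shape; uu,ww=np.meshgrid(np.arange(w),np.arange(h))
    r=rays(v,np.stack([uu.ravel(),ww.ravel()],1)); z=v.d.ravel()
    P=np.stack([r[:,0]*z,r[:,1]*z,z],1); X=(P-v.t)@v.R; X[z==0]=np.nan
    return X.reshape(h,w,3)
def proj(v,X):
    c=v.R@np.asarray(X,float)+v.t; x,y=c[0]/c[2],c[1]/c[2]; s=1+v.k1*(x*x+y*y)
    return v.K[0,0]*x*s+v.K[0,2],v.K[1,1]*y*s+v.K[1,2]
E
python3 - <<'E'
from h import *
o=observe(); print(o)
for n in ("scene","top"):
    v=snap(n,n+"0"); print(n,v.K.round(1).tolist(),v.k1,(-v.R.T@v.t).round(3),v.R.round(2).tolist())
E
```

```text
pics
{'clock': 0.0, 'joint_positions': array([-1.25298559e+00,  3.14195112e-01, -4.80576161e-02,  1.21018678e+00,
       -4.20684962e-05,  1.57081008e+00]), 'joint_velocities': array([-6.78663121e-04, -8.08479094e-05,  4.02110151e-04,  4.14854814e-04,
       -1.05600845e-04,  5.48615086e-04]), 'effort': array([-1.49009862e-03, -5.39584959e+01,  3.39750624e+01,  1.89500127e-02,
       -4.85376313e-05,  1.33664855e-05]), 'eef_pos': array([ 0.18731657, -0.56945953,  0.25246246]), 'eef_rot': array([ 9.87401839e-01,  1.58230632e-01, -1.50780907e-04, -8.07908180e-04]), 'ft_force': array([-0.06589817,  0.53656404, -0.31912151]), 'torque': array([-1.17461069e-02, -6.86777839e-05,  2.38900335e-02]), 'finger_gap': 0.08566467395736159}
scene [[526.6, 0.0, 282.2], [0.0, 526.6, 214.7], [0.0, 0.0, 1.0]] -0.08737268693363205 [0.055 0.357 0.732] [[-0.6, -0.8, -0.02], [-0.57, 0.44, -0.69], [0.56, -0.4, -0.72]]
top [[503.4, 0.0, 279.9], [0.0, 503.4, 211.6], [0.0, 0.0, 1.0]] -0.15436403490521278 [0.408 0.03  0.911] [[-0.02, -1.0, 0.02], [-0.98, 0.02, -0.19], [0.19, -0.03, -0.98]]
```

View pics/scene0.png

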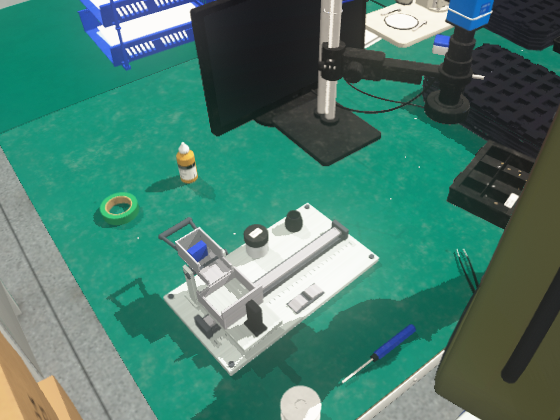

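View pics/top0.png

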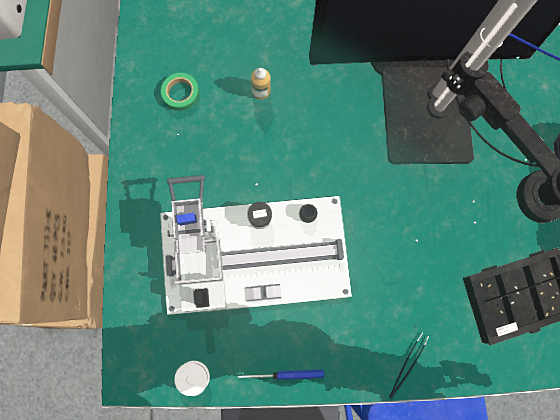

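The top view shows the plate at about columns 165–350, rows 197–313. The hopper bar is at about (186,180), the post at (202,297) and the index bar at (264,293). Next I'll zoom in and measure from the point cloud.

```bash
python3 - <<'E'
from h import *
v=load('top0'); c=v.im[165:325,150:360,::-1]; cv2.imwrite('pics/topz.png',cv2.resize(c,None,fx=3.7,fy=3.7,interpolation=cv2.INTER_CUBIC))
s=load('scene0'); c=s.im[190:380,150:390,::-1]; cv2.imwrite('pics/scenez.png',cv2.resize(c,None,fx=3.1,fy=3.1,interpolation=cv2.INTER_CUBIC))
X=cloud(v)
# plate corners from plate-height points
m=(abs(X[...,2]-0.012)<0.005)&(v.im.min(-1)>90)
cc,lab,st,ce=cv2.connectedComponentsWithStats(m.astype(np.uint8))
i=1+np.argmax(st[1:,4]); P=X[m][:, :2]
print(m.sum(), st[i])
r=cv2.minAreaRect(X[lab==i][:,:2].astype(np.float32)); print(r); print(cv2.boxPoints(r))
for n,(u,w) in dict(post=(202,297),bar=(186,180),barL=(172,181),barR=(201,179),jar=(260,214),ib1=(250,293),ib2=(278,291)).items(): print(n,pt(v,u,w).round(4))
E
```

```text
11054 [  160   196   192   119 10760]
((0.5036919713020325, 0.05462361127138138), (0.18637524545192719, 0.3309476375579834), 4.563968181610107)
[[ 0.39763275  0.21215759]
 [ 0.4239669  -0.11774064]
 [ 0.6097512  -0.10291037]
 [ 0.58341706  0.22698787]]
post [0.427  0.1371 0.0936]
bar [0.6164 0.1618 0.1133]
barL [0.6154 0.1851 0.1122]
barR [0.6179 0.1373 0.1121]
jar [0.5681 0.0421 0.057 ]
ib1 [0.4343 0.0624 0.0199]
ib2 [0.437  0.0131 0.0169]
```

View pics/topz.png

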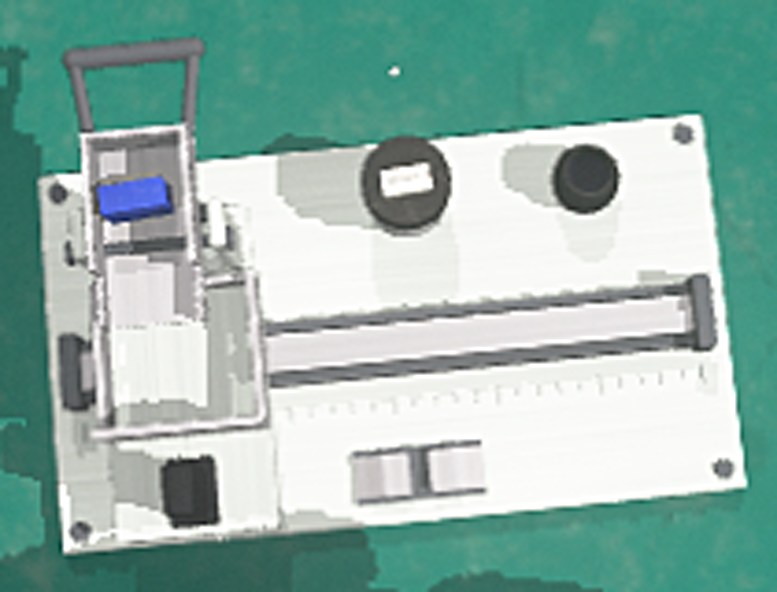

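View pics/scenez.png

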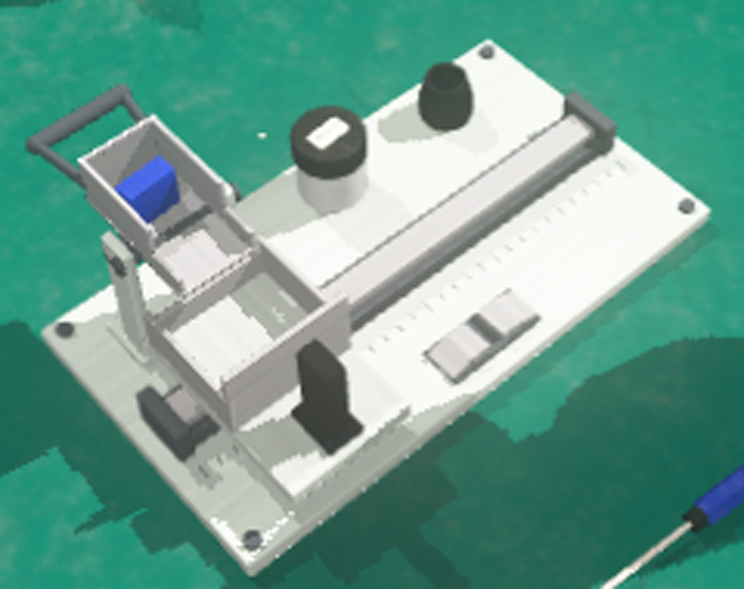

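```bash
python3 - <<'E'
from h import *
v=load('top0'); s=load('scene0')
a=np.radians(4.56); Rf=np.array([[np.cos(a),-np.sin(a)],[np.sin(a),np.cos(a)]])
for w,n in ((v,'top'),(s,'scene')):
    X=cloud(w); x,y,z=X[...,0],X[...,1],X[...,2]
    dark=w.im.max(-1)<120
    roi=(y>0.12)&(y<.2)
    m=(x>.60)&(x<.64)&(y>.125)&(y<.2)&(z>.095)&(z<.125)&dark
    P=X[m]; F=P[:,:2]@Rf; print(n,'bar',len(P),P.mean(0).round(4),np.median(P,0).round(4),'Fx',np.percentile(F[:,0],[2,50,98]).round(4),'Fy',np.percentile(F[:,1],[1,99]).round(4),'z',np.percentile(P[:,2],[5,50,95]).round(4))
    lv=np.polyfit(P[:,1],P[:,0],1); print('slope deg',np.degrees(np.arctan(-lv[0])))
    m=(abs(z-.096)<.006)&(x>.40)&(x<.46)&(y>.11)&(y<.17)&(w.im.max(-1)<80)
    P=X[m]; F=P[:,:2]@Rf; r=cv2.minAreaRect(F.astype(np.float32)); print('post',len(P),np.median(P,0).round(4),r,'c',Rf@r[0], 'Fpct',np.percentile(F,[3,97],axis=0).round(4).tolist())
    m=(x>.40)&(x<.46)&(y>-.02)&(y<.09)&(z>.0165)&(z<.03)
    P=X[m]; F=P[:,:2]@Rf;print('ibar',len(P),np.percentile(F,[2,50,98],axis=0).round(4).tolist(),np.percentile(P[:,2],[5,50,95]).round(4))
    m=(abs(z-.012)<.004)&(w.im.min(-1)>90)&(x<.65)&(x>.36)
    F=X[m][:,:2]@Rf; print('plate',np.percentile(F,[.2,99.8],axis=0).round(4).tolist())
    # relay blue
    b=(w.im[...,2].astype(int)-w.im[...,0]>80)&(x>.5)&(x<.62)&(y>.1)&(y<.2); P=X[b];print('relay',len(P),np.median(P,0).round(4),np.percentile(P[:,2],[5,95]).round(4),(P.mean(0)[:2]@Rf).round(4))
print('plate centre F', np.array([.5037,.0546])@Rf)
E
```

```text
top bar 138 [0.6161 0.1647 0.1105] [0.6159 0.1647 0.1107] Fx [0.6133 0.627  0.6344] Fy [0.083  0.1441] z [0.1074 0.1107 0.1132]
slope deg 4.657973939353221
post 120 [0.4271 0.1432 0.0959] ((0.4371424913406372, 0.10903273522853851), (0.013037404045462608, 0.022493023425340652), 85.61444854736328) c [0.42709034 0.14344175] Fpct [[0.4267, 0.1027], [0.4482, 0.115]]
ibar 308 [[0.4259, -0.0232], [0.4372, 0.0009], [0.4489, 0.0337]] [0.0167 0.0194 0.0227]
plate [[0.4139, -0.1503], [0.5994, 0.4723]]
relay 151 [0.552  0.16   0.1207] [0.117  0.1229] [0.5634 0.116 ]
scene bar 152 [0.6144 0.1658 0.11  ] [0.6156 0.1667 0.1102] Fx [0.6131 0.627  0.6316] Fy [0.0854 0.1438] z [0.1067 0.1102 0.1133]
slope deg 3.155535547166738
post 113 [0.4253 0.1453 0.0958] ((0.4369310438632965, 0.1098054051399231), (0.011512097902595997, 0.02427142858505249), 87.08641052246094) c [0.42681813 0.14419517] Fpct [[0.4261, 0.1046], [0.4469, 0.1151]]
ibar 356 [[0.4252, -0.0257], [0.4369, 0.0074], [0.448, 0.032]] [0.0168 0.0195 0.0225]
plate [[0.4144, -0.1521], [0.5996, 0.1778]]
relay 320 [0.5533 0.165  0.1147] [-0.0003  0.1225] [0.5805 0.122 ]
plate centre F [0.50644647 0.0143815 ]
```

```bash
python3 - <<'E'
from h import *
a=np.radians(4.56); Rf=np.array([[np.cos(a),-np.sin(a)],[np.sin(a),np.cos(a)]])
for n,(x0,y0,x1,y1) in (('top0',(235,275,295,310)),('scene0',(275,270,335,320))):
    v=load(n); c=v.im[y0:y1,x0:x1,::-1]; cv2.imwrite('pics/ib_'+n+'.png',cv2.resize(c,None,fx=12,fy=12,interpolation=cv2.INTER_NEAREST))
v=load('top0')
X=cloud(v)
F=X[...,:2]@Rf
# z and brightness along ibar in Fy bins
m=(abs(F[...,0]-.437)<.008)&(abs(F[...,1])<.05)
for b in np.arange(-.036,.046,.002):
    k=m&(abs(F[...,1]-b)<.001)
    if k.any(): print(round(b,4),k.sum(),np.median(X[...,2][k]).round(4),v.im[k].mean().round(0))
E
```

```text
-0.036 10 0.0124 250.0
-0.034 10 0.0123 250.0
-0.032 10 0.0114 250.0
-0.03 10 0.0126 250.0
-0.028 10 0.0126 251.0
-0.026 11 0.0141 244.0
-0.024 10 0.0161 236.0
-0.022 10 0.0167 236.0
-0.02 10 0.0159 234.0
-0.018 10 0.0178 236.0
-0.016 10 0.0183 239.0
-0.014 11 0.0197 239.0
-0.012 10 0.0203 234.0
-0.01 11 0.0205 229.0
-0.008 11 0.0197 228.0
-0.006 11 0.0202 229.0
-0.004 9 0.0201 233.0
-0.002 10 0.02 238.0
0.0 11 0.0193 180.0
0.002 10 0.0157 94.0
0.004 10 0.0143 109.0
0.006 11 0.0151 129.0
0.008 10 0.0144 135.0
0.01 11 0.0152 198.0
0.012 9 0.02 237.0
0.014 11 0.0205 229.0
0.016 10 0.0205 227.0
0.018 11 0.0202 232.0
0.02 10 0.0206 233.0
0.022 11 0.0195 218.0
0.024 10 0.0201 199.0
0.026 11 0.0174 199.0
0.028 9 0.0175 197.0
0.03 11 0.0176 199.0
0.032 11 0.0163 204.0
0.034 9 0.0159 201.0
0.036 11 0.0125 200.0
0.038 10 0.0123 228.0
0.04 11 0.0123 251.0
0.042 9 0.0123 250.0
0.044 10 0.012 250.0
```

View pics/ib_top0.png

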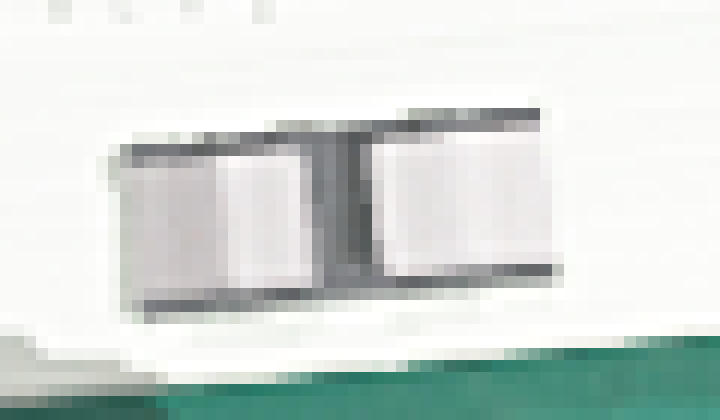

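View pics/ib_scene0.png

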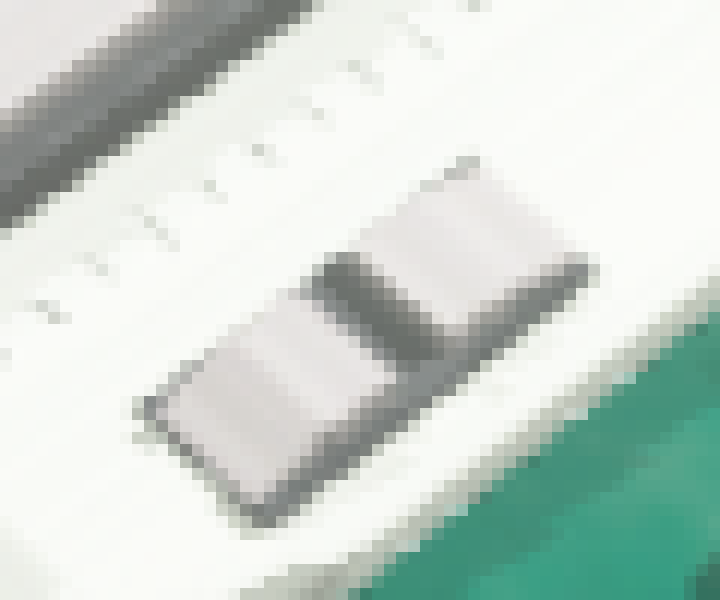

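Measured in the plate-aligned frame (yaw ≈ 4.56°):

| Item | Fx (m) | Fy (m) |
|---|---|---|
| Bar | ≈ 0.628 | ≈ 0.114 |
| Post | ≈ 0.437 | ≈ 0.1095 |
| Notch | ≈ 0.437 | ≈ 0.0055 |

The heights match the given values: bar top about 112, post top 96 and index bar top 20 mm. Next I'll plan the approach.

```bash
cat >> h.py <<'E'
from scipy.spatial.transform import Rotation as Ro
a=np.radians(4.56); Rf=np.array([[np.cos(a),-np.sin(a)],[np.sin(a),np.cos(a)]])
def W(fx,fy,z): return np.r_[Rf@[fx,fy],z]
def need(target,psi=None):
    o=observe(); R=Ro.from_quat(o['eef_rot']); d=R.inv().apply(np.asarray(target)-o['eef_pos'])*100
    print('tool cm',d.round(2),'clock',round(o['clock'],2),'pos',o['eef_pos'].round(4),'F',o['ft_force'].round(1),'gap',round(o['finger_gap'],4), 'q',o['joint_positions'].round(2))
    if psi is not None:
        Rt=Ro.from_euler('z',psi,degrees=True)*Ro.from_euler('x',180,degrees=True)
        print('turn deg (tool rotvec)',np.degrees((R.inv()*Rt).as_rotvec()).round(2),'target-tool cm after turn', (Rt.inv().apply(np.asarray(target)-o['eef_pos'])*100).round(2))
E
python3 - <<'E'
from h import *
print(W(.628,.1136,.24),W(.437,.1095,.1)); need(W(.628,.1136,.24),94.56)
E
```

```text
[0.6169806  0.16316831 0.24      ] [0.42691115 0.14389621 0.1       ]
tool cm [ 63.71 -56.17   1.34] clock 0.1 pos [ 0.1873 -0.5695  0.2525] F [-0.1  0.  -0.1] gap 0.0855 q [-1.25  0.31 -0.05  1.21 -0.    1.57]
turn deg (tool rotvec) [-8.000e-02 -6.000e-02 -7.635e+01] target-tool cm after turn [69.62 48.65  1.25]
```

Request:
{"fn": "apply_moves", "kwargs": {
  "commands": "3.54 -3.12 0 0 0 0 0.65;3.54 -3.12 0 0 0 0 0.65;3.54 -3.12 0 0 0 0 0.65;3.54 -3.12 0 0 0 0 0.65;3.54 -3.12 0 0 0 0 0.65;3.54 -3.12 0 0 0 0 0.65;3.54 -3.12 0 0 0 0 0.65;3.54 -3.12 0 0 0 0 0.65;3.54 -3.12 0 0 0 0 0.65;3.54 -3.12 0 0 0 0 0.65;3.54 -3.12 0 0 0 0 0.65;3.54 -3.12 0 0 0 0 0.65;3.54 -3.12 0 0 0 0 0.65;3.54 -3.12 0 0 0 0 0.65;3.54 -3.12 0 0 0 0 0.65;3.54 -3.12 0 0 0 0 0.65;3.54 -3.12 0 0 0 0 0.65;3.54 -3.12 0 0 0 0 0.65"
}}

```text
clock: 2.35
eef_pos: [0.6177, 0.164, 0.2528]
eef_rot: [0.987, 0.158, -0.0, 0.0]
ft_force: [-0.7, -0.6, -0.4]
finger_gap: 0.0298
```

Request:
{"fn": "apply_moves", "kwargs": {
  "commands": "0 0 0 0 0 -9.55 0.65;0 0 0 0 0 -9.55 0.65;0 0 0 0 0 -9.55 0.65;0 0 0 0 0 -9.55 0.65;0 0 0 0 0 -9.55 0.65;0 0 0 0 0 -9.55 0.65;0 0 0 0 0 -9.55 0.65;0 0 0 0 0 -9.55 0.65;0 0 0 0 0 0 0.65;0 0 0 0 0 0 0.65"
}}

```text
clock: 3.6
eef_pos: [0.6172, 0.1626, 0.253]
eef_rot: [0.679, 0.734, -0.0, -0.0]
ft_force: [-0.1, 0.6, -0.3]
finger_gap: 0.03
```

```bash
python3 - <<'E'
from h import *
need(W(.628,.1136,.24),94.56); v=snap('wrist','w1'); snap('scene','s1')
E
```

```text
tool cm [ 0.06 -0.01  1.3 ] clock 3.6 pos [0.6172 0.1626 0.253 ] F [-0.1  0.6 -0.3] gap 0.03 q [0.26 0.39 0.06 1.24 0.   1.75]
turn deg (tool rotvec) [-0.03  0.01 -0.11] target-tool cm after turn [ 0.06 -0.01  1.3 ]
```

View pics/w1.png

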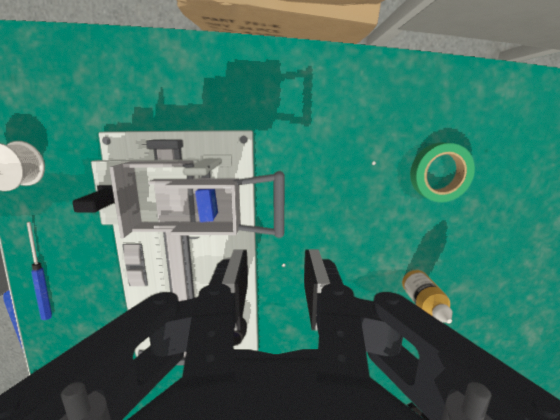

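View pics/s1.png

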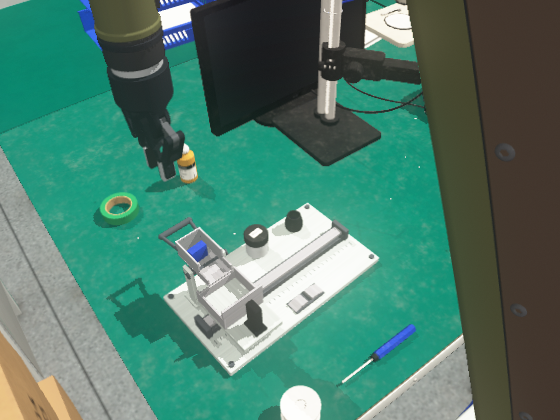

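The wrist view shows the bar at about (280,175)–(280,235), in line with the gap between the fingers. I'll refine its position.

```bash
python3 - <<'E'
from h import *
v=load('w1'); X=cloud(v); F=X[...,:2]@Rf; z=X[...,2]
m=np.zeros(z.shape,bool); m[172:240,268:292]=1
m&=(z>.09)&(z<.13)
print(m.sum())
for r in range(172,240,6):
    k=m[r]; 
    if k.any():
        i=np.where(k)[0]; print(r,i.min(),i.max(),F[r][k].mean(0).round(4),F[r][k][:,0].min().round(4),F[r][k][:,0].max().round(4),z[r][k].max().round(4))
for (u,w) in ((275,205),(285,205),(280,176),(280,236)): print(u,w,(ptz(v,u,w,.107)[:2]@Rf).round(4))
# post in wrist view? hopper geometry: rear wall
b=(v.im[...,2].astype(int)-v.im[...,0]>80)&(z>.1); print('relay',F[b].mean(0),z[b].max(), np.percentile(F[b],[3,97],axis=0))
row=203
for u in range(90,300,4): print(u,F[row,u].round(4),z[row,u].round(4),v.im[row,u]) if u%8==2 or u>230 else 0
E
```

```text
728
172 275 282 [0.6303 0.1437] 0.6274 0.6336 0.1099
178 268 284 [0.6282 0.1386] 0.6211 0.6355 0.1117
184 274 284 [0.6309 0.1331] 0.6264 0.6355 0.1122
190 274 283 [0.6305 0.1277] 0.6264 0.6346 0.112
196 274 283 [0.6305 0.1222] 0.6264 0.6346 0.1116
202 274 283 [0.6305 0.1166] 0.6263 0.6346 0.1121
208 274 283 [0.6305 0.1108] 0.6263 0.6346 0.1118
214 274 283 [0.6305 0.105 ] 0.6263 0.6347 0.1111
220 274 283 [0.6305 0.0991] 0.6263 0.6347 0.1118
226 274 283 [0.6305 0.0933] 0.6262 0.6347 0.1118
232 268 283 [0.6276 0.0871] 0.6205 0.6347 0.1121
275 205 [0.6272 0.1127]
285 205 [0.6365 0.1127]
280 176 [0.6319 0.1398]
280 236 [0.6319 0.0819]
relay [0.56484222 0.11631485] 0.1215376151312281 [[0.55866035 0.10258697]
 [0.57057825 0.12927829]]
90 [0.4449 0.112 ] 0.0946 [43 40 40]
98 [0.4498 0.1105] 0.0894 [22 18 21]
106 [0.4493 0.1067] 0.0749 [22 21 23]
114 [0.4378 0.0973] 0.0396 [128 128 120]
122 [0.4677 0.1072] 0.077 [87 84 81]
130 [0.4674 0.1026] 0.0598 [88 84 81]
138 [0.4673 0.0975] 0.041 [95 92 88]
146 [0.4758 0.097 ] 0.039 [157 158 148]
154 [0.4862 0.0975] 0.0411 [162 163 153]
162 [0.5167 0.11
[... 353 characters left out ...]
234 [0.5919 0.1195] 0.1248 [194 189 184]
238 [0.5923 0.1133] 0.1018 [106 104 101]
242 [0.5853 0.0892] 0.0114 [220 221 210]
246 [0.5904 0.0892] 0.0114 [223 225 213]
250 [0.5954 0.0892] 0.0115 [218 219 208]
254 [0.5996 0.0861] -0.0003 [ 89 119 106]
258 [0.6048 0.0862] 0.0001 [ 26 141 118]
262 [0.6099 0.0858] -0.0012 [ 11 139 116]
266 [0.6152 0.086 ] -0.0005 [ 29 140 118]
270 [0.6204 0.0856] -0.0017 [ 40 140 118]
274 [0.6263 0.1151] 0.1086 [84 91 89]
278 [0.63   0.1157] 0.1111 [114 112 114]
282 [0.6337 0.1155] 0.1104 [100 100 101]
286 [0.6412 0.0858] -0.001 [ 18 139 115]
290 [0.6465 0.0854] -0.0022 [  5 136 113]
294 [0.6516 0.0859] -0.0005 [ 20 139 117]
298 [0.6568 0.0858] -0.0007 [ 38 138 115]
```

Request:
{"fn": "apply_moves", "kwargs": {
  "commands": "0.05 0.14 2 0 0 0 0.65;0 0 3 0 0 0 0.65;0 0 3 0 0 0 0.65;0 0 2.2 0 0 0 0.65;0 0 2 0 0 0 0.65;0 0 1 0 0 0 0.65;0 0 1 0 0 0 0.65;0 0 0 0 0 0 0.65"
}}

```text
clock: 4.7
eef_pos: [0.6184, 0.1632, 0.1109]
eef_rot: [0.678, 0.735, -0.0, -0.0]
ft_force: [0.5, 0.7, 0.5]
finger_gap: 0.0295
```

```bash
python3 - <<'E'
from h import *
need(W(.6295,.1135,.111),94.56); v=snap('wrist','w2'); snap('scene','s2')
c=cv2.imread('pics/s2.png')[130:330,100:340]; cv2.imwrite('pics/s2z.png',cv2.resize(c,None,fx=2.5,fy=2.5))
E
```

```text
tool cm [-0.    0.01 -0.01] clock 4.7 pos [0.6184 0.1632 0.1109] F [0.5 0.7 0.5] gap 0.0295 q [ 0.26  0.47 -0.15  0.95  0.    1.75]
turn deg (tool rotvec) [-0.04  0.01  0.03] target-tool cm after turn [-0.    0.01 -0.01]
```

View pics/w2.png

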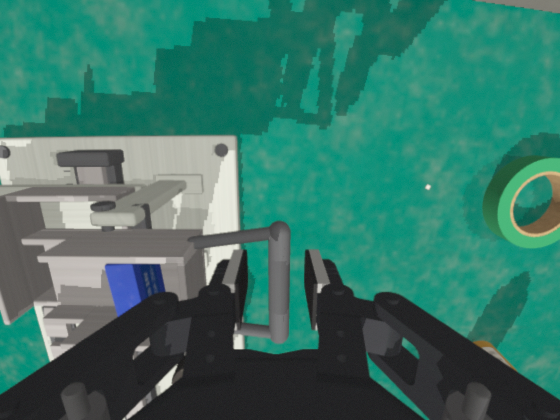

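View pics/s2z.png

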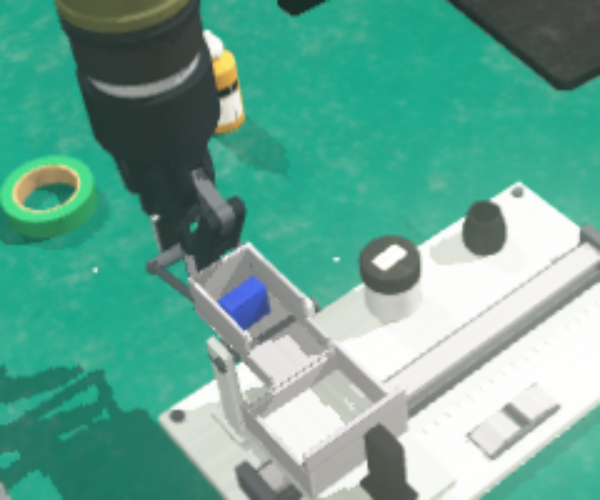

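The wrist picture shows the bar (column ~280, rows 230–340) centred between the pads (columns ~243 and ~308). I'll close on it.

Request:
{"fn": "apply_moves", "kwargs": {
  "commands": "0 0 0 0 0 0 0.8;0 0 0 0 0 0 1;0 0 0 0 0 0 1;0 0 0 0 0 0 1;0 0 0 0 0 0 1"
}}

```text
clock: 5.42
eef_pos: [0.6197, 0.1634, 0.1121]
eef_rot: [0.678, 0.735, 0.001, 0.001]
ft_force: [3.9, 0.3, 4.2]
finger_gap: 0.0079
```

```bash
python3 - <<'E'
from h import *
need(W(.6295,.1135,.111),94.56); v=snap('wrist','w3')
# arc plan: tool y = +Fx, tool z = down
r=np.hypot(85,12); t0=np.degrees(np.arctan2(12,85))
for t in range(0,66,4): b=np.radians(t+t0); print(t,(r*np.cos(b)-85).round(1),(12-r*np.sin(b)).round(1))
E
```

```text
tool cm [-0.01 -0.13  0.11] clock 5.42 pos [0.6197 0.1634 0.1121] F [3.9 0.3 4.2] gap 0.0079 q [ 0.26  0.47 -0.15  0.95 -0.    1.75]
turn deg (tool rotvec) [ 0.13 -0.01  0.04] target-tool cm after turn [-0.01 -0.13  0.11]
0 0.0 0.0
4 -1.0 -5.9
8 -2.5 -11.7
12 -4.4 -17.4
16 -6.6 -23.0
20 -9.2 -28.3
24 -12.2 -33.5
28 -15.6 -38.5
32 -19.3 -43.2
36 -23.3 -47.7
40 -27.6 -51.8
44 -32.2 -55.7
48 -37.0 -59.2
52 -42.1 -62.4
56 -47.4 -65.2
60 -52.9 -67.6
64 -58.5 -69.7
```

View pics/w3.png

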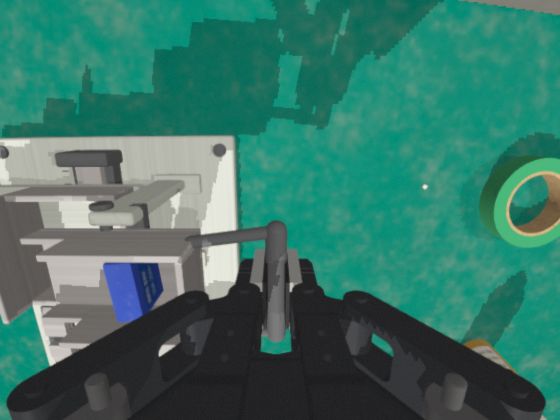

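Request:
{"fn": "apply_moves", "kwargs": {
  "commands": "0 0.13 -0.1 0 0 0 1;0 -0.05 -0.295 0 0 0 1;0 -0.05 -0.295 0 0 0 1;0 -0.075 -0.29 0 0 0 1;0 -0.075 -0.29 0 0 0 1;0 -0.095 -0.285 0 0 0 1;0 -0.095 -0.285 0 0 0 1;0 0 0 0 0 0 1"
}}

```text
clock: 6.48
eef_pos: [0.6158, 0.1631, 0.1294]
eef_rot: [0.678, 0.735, 0.0, 0.0]
ft_force: [4.7, 0.9, -0.8]
finger_gap: 0.0081
```

```bash
python3 - <<'E'
from h import *
need(W(.6308-.0044,.1135,.112+.0174),94.56); v=snap('wrist','w4'); snap('scene','s4')
c=cv2.imread('pics/s4.png')[130:330,100:340]; cv2.imwrite('pics/s4z.png',cv2.resize(c,None,fx=2.5,fy=2.5))
E
```

```text
tool cm [-0.01 -0.04 -0.  ] clock 6.47 pos [0.6158 0.1631 0.1294] F [ 4.7  0.9 -0.8] gap 0.0081 q [ 0.26  0.45 -0.14  0.98 -0.    1.75]
turn deg (tool rotvec) [ 0.02 -0.    0.05] target-tool cm after turn [-0.01 -0.04 -0.  ]
```

View pics/s4z.png

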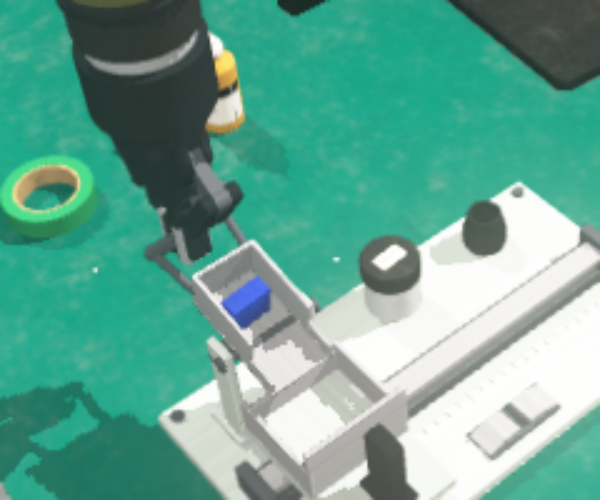

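View pics/w4.png

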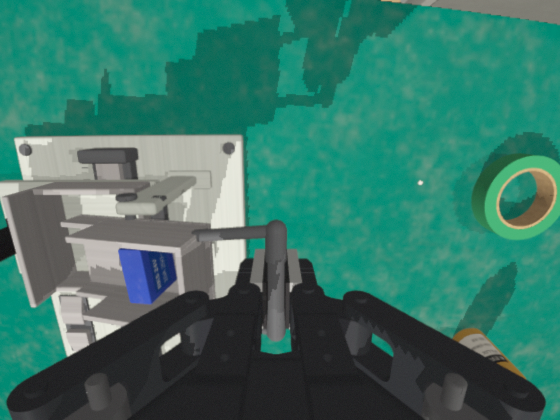

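The hopper is tipping with the bar and the forces are low. Continuing along the arc to about 40°.

Request:
{"fn": "apply_moves", "kwargs": {
  "commands": "0 -0.01 -0.28 0 0 0 1;0 -0.11 -0.28 0 0 0 1;0 -0.13 -0.265 0 0 0 1;0 -0.13 -0.265 0 0 0 1;0 -0.15 -0.26 0 0 0 1;0 -0.15 -0.26 0 0 0 1;0 -0.17 -0.25 0 0 0 1;0 -0.17 -0.25 0 0 0 1;0 -0.185 -0.235 0 0 0 1;0 -0.185 -0.235 0 0 0 1;0 -0.2 -0.225 0 0 0 1;0 -0.2 -0.225 0 0 0 1;0 -0.215 -0.205 0 0 0 1;0 -0.215 -0.205 0 0 0 1;0 0 0 0 0 0 1"
}}

```text
clock: 8.45
eef_pos: [0.5942, 0.1614, 0.1653]
eef_rot: [0.678, 0.735, 0.001, 0.001]
ft_force: [4.3, 1.8, 4.1]
finger_gap: 0.0075
```

```bash
python3 - <<'E'
from h import *
need(W(.6318-.0276,.1135,.112+.0518),94.56); v=snap('wrist','w5'); snap('scene','s5')
c=cv2.imread('pics/s5.png')[130:330,100:340]; cv2.imwrite('pics/s5z.png',cv2.resize(c,None,fx=2.5,fy=2.5))
E
```

```text
tool cm [-0.01 -0.09  0.15] clock 8.45 pos [0.5942 0.1614 0.1653] F [4.3 1.8 4.1] gap 0.0075 q [ 0.27  0.39 -0.15  1.03 -0.    1.76]
turn deg (tool rotvec) [ 0.12 -0.01  0.05] target-tool cm after turn [-0.01 -0.09  0.15]
```

View pics/s5z.png

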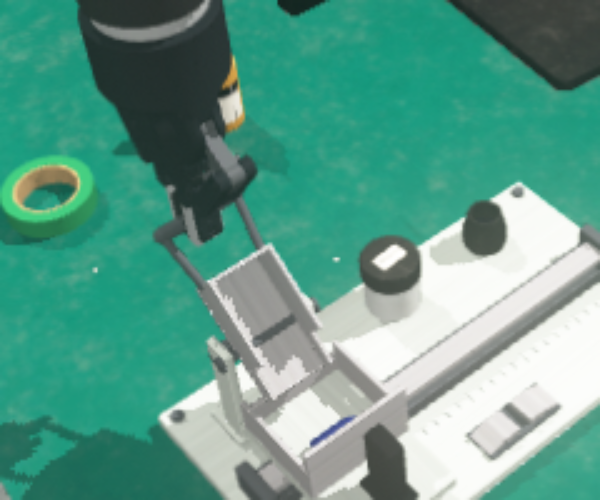

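View pics/w5.png

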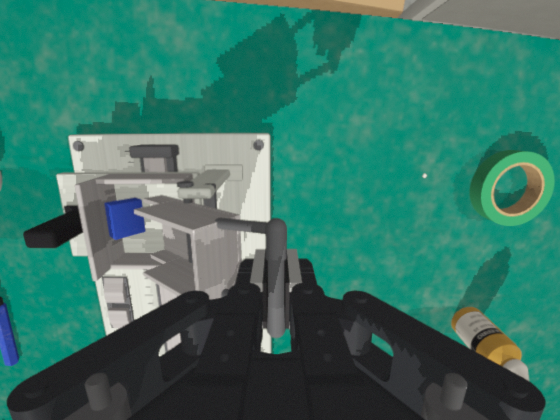

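The relay has already slid into the tray: blue at (330,432) in the zoomed scene view and (125,218) in the wrist view. I'll continue to about 60° as asked.

Request:
{"fn": "apply_moves", "kwargs": {
  "commands": "0 -0.13 -0.195 0 0 0 1;0 -0.23 -0.195 0 0 0 1;0 -0.24 -0.175 0 0 0 1;0 -0.24 -0.175 0 0 0 1;0 -0.255 -0.16 0 0 0 1;0 -0.255 -0.16 0 0 0 1;0 -0.265 -0.14 0 0 0 1;0 -0.265 -0.14 0 0 0 1;0 -0.275 -0.12 0 0 0 1;0 -0.275 -0.12 0 0 0 1;0 0 0 0 0 0 1;0 0 0 0 0 0 1"
}}

```text
clock: 10.05
eef_pos: [0.5716, 0.1596, 0.1821]
eef_rot: [0.678, 0.735, 0.002, 0.002]
ft_force: [5.4, 0.8, 8.7]
finger_gap: 0.0079
```

```bash
python3 - <<'E'
from h import *
need(W(.6328-.0529,.1135,.112+.0676),94.56); v=snap('wrist','w6'); s=snap('scene','s6'); t=snap('top','t6')
c=cv2.imread('pics/s6.png')[130:330,100:340]; cv2.imwrite('pics/s6z.png',cv2.resize(c,None,fx=2.5,fy=2.5))
# hopper floor angle from scene cloud
for w in (s,t):
    X=cloud(w); F=X[...,:2]@Rf; z=X[...,2]
    m=(F[...,1]>.10)&(F[...,1]<.127)&(z>.07)&(z<.15)&(F[...,0]>.51)&(F[...,0]<.585)
    x=F[...,0][m]; p=np.polyfit(z[m],x,1); r=x-np.polyval(p,z[m]); k=abs(r)<.004
    p=np.polyfit(z[m][k],x[k],1); print(m.sum(),k.sum(),'angle',90-np.degrees(np.arctan(p[0])), np.c_[x,z[m]][::max(1,m.sum()//12)].round(3).tolist())
E
```

```text
tool cm [-0.01 -0.26  0.25] clock 10.05 pos [0.5716 0.1596 0.1821] F [5.4 0.8 8.7] gap 0.0079 q [ 0.27  0.33 -0.19  1.05 -0.    1.76]
turn deg (tool rotvec) [ 0.32 -0.02  0.04] target-tool cm after turn [-0.01 -0.25  0.25]
679 392 angle 62.75449701036048 [[0.575, 0.133], [0.567, 0.14], [0.558, 0.144], [0.565, 0.123], [0.558, 0.114], [0.557, 0.114], [0.55, 0.102], [0.55, 0.099], [0.542, 0.087], [0.541, 0.085], [0.539, 0.086], [0.533, 0.072], [0.531, 0.073]]
285 155 angle 69.73950053889254 [[0.574, 0.131], [0.569, 0.135], [0.562, 0.141], [0.557, 0.144], [0.553, 0.146], [0.546, 0.15], [0.549, 0.105], [0.547, 0.096], [0.544, 0.095], [0.541, 0.084], [0.537, 0.085], [0.534, 0.078], [0.53, 0.073]]
```

View pics/s6z.png

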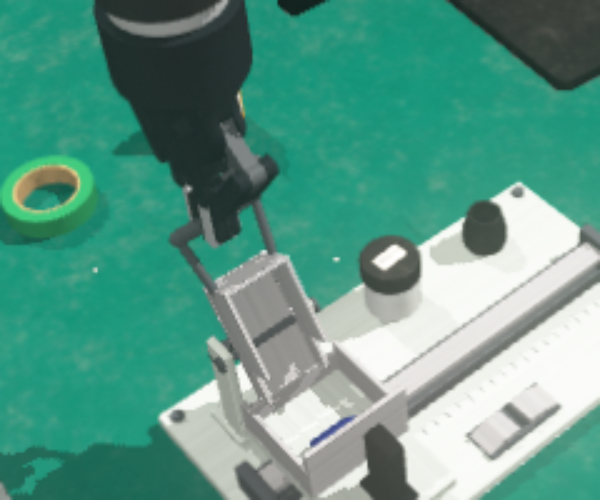

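View pics/w6.png

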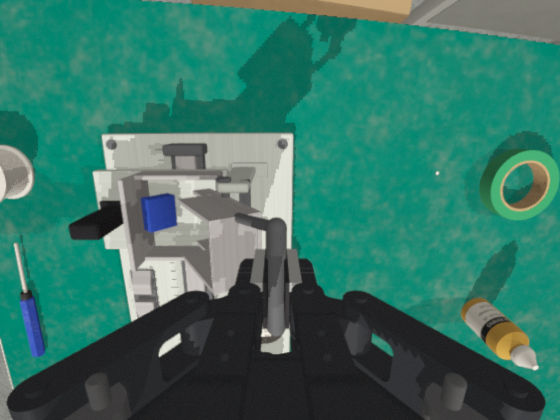

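Request:
{"fn": "apply_moves", "kwargs": {
  "commands": "0 -0.1 -0.15 0 0 0 1;0 -0.1 -0.15 0 0 0 1;0 0 0 0 0 0 1;0 0 0 0 0 0 1;0 0 0 0 0 0 1"
}}

```text
clock: 10.82
eef_pos: [0.5682, 0.1593, 0.1837]
eef_rot: [0.678, 0.735, 0.001, 0.001]
ft_force: [4.6, 1.1, 4.3]
finger_gap: 0.0075
```

```bash
python3 - <<'E'
from h import *
need(W(.6328-.0529,.1135,.112+.0676),94.56); s=snap('scene','s7')
for w in (s,):
    X=cloud(w); F=X[...,:2]@Rf; z=X[...,2]
    m=(F[...,1]>.105)&(F[...,1]<.122)&(z>.07)&(z<.128)&(F[...,0]>.51)&(F[...,0]<.572)
    x=F[...,0][m]; r,k=0,np.ones(m.sum(),bool)
    for _ in range(6):
        p=np.polyfit(x[k],z[m][k],1); r=z[m]-np.polyval(p,x); k=abs(r)<.003*2
    print(m.sum(),k.sum(),'angle',np.degrees(np.arctan(p[0])))
b=(s.im[...,2].astype(int)-s.im[...,0]>80)&(X[...,0]>.4)&(X[...,0]<.62)&(X[...,1]>.08)&(X[...,1]<.2)&(z>.02)
print(b.sum(), np.median(F[b],0),np.median(z[b]))
E
```

```text
tool cm [-0.01  0.09  0.41] clock 10.82 pos [0.5682 0.1593 0.1837] F [4.6 1.1 4.3] gap 0.0075 q [ 0.27  0.33 -0.19  1.05 -0.    1.76]
turn deg (tool rotvec) [ 0.13 -0.02  0.04] target-tool cm after turn [-0.01  0.09  0.41]
403 399 angle 58.99700853827193
2 [0.59845098 0.14562518] 0.45526381867514554
```

The angle is about 59° by the plane fit on the floor. Lowering along the arc.

Request:
{"fn": "apply_moves", "kwargs": {
  "commands": "0 0.55 0.24 0 0 0 1;0 0.53 0.28 0 0 0 1;0 0.51 0.32 0 0 0 1;0 0.48 0.38 0 0 0 1;0 0.46 0.42 0 0 0 1;0 0.43 0.44 0 0 0 1;0 0.4 0.48 0 0 0 1;0 0.37 0.5 0 0 0 1;0 0.34 0.53 0 0 0 1;0 0.3 0.55 0 0 0 1;0 0.26 0.56 0 0 0 1;0 0.22 0.57 0 0 0 1;0 0.19 0.58 0 0 0 1;0 0.15 0.59 0 0 0 1;0 0.1 0.6 0 0 0 1;0 0 0.05 0 0 0 1;0 0 0 0 0 0 1;0 0 0 0 0 0 1"
}}

```text
clock: 13.12
eef_pos: [0.6198, 0.1634, 0.1122]
eef_rot: [0.678, 0.735, -0.0, -0.0]
ft_force: [1.8, 1.6, 7.5]
finger_gap: 0.0076
```

```bash
cat > lev.py <<'E'
from h import *
import sys
def lev(s):
    X=cloud(s); F=X[...,:2]@Rf; z=X[...,2]
    m=(F[...,1]>.103)&(F[...,1]<.125)&(z>.088)&(z<.102)&(F[...,0]>.512)&(F[...,0]<.585)
    x=F[...,0][m]; k=np.ones(m.sum(),bool)
    for _ in range(8):
        p=np.polyfit(x[k],z[m][k],1); r=z[m]-np.polyval(p,x); k=abs(r)<.002
    print(m.sum(),k.sum(),'floor angle',np.degrees(np.arctan(p[0])).round(2),'z mid',np.polyval(p,.545).round(4))
E
python3 - <<'E'
from lev import *
need(W(.6308,.1135,.112),94.56); s=snap('scene','s8'); t=snap('top','t8')
for n in ('scene0','top0','w1','s8','t8'): print(n); lev(load(n))
E
```

```text
tool cm [-0.01 -0.    0.02] clock 13.12 pos [0.6198 0.1634 0.1122] F [1.8 1.6 7.5] gap 0.0076 q [ 0.26  0.47 -0.14  0.95  0.    1.75]
turn deg (tool rotvec) [-0.01 -0.01  0.05] target-tool cm after turn [-0.01 -0.    0.02]
scene0
372 323 floor angle 1.65 z mid 0.0964
top0
452 370 floor angle 0.69 z mid 0.0957
w1
1218 1166 floor angle 0.08 z mid 0.0944
s8
493 426 floor angle -0.2 z mid 0.096
t8Traceback (most recent call last):
  File "<stdin>", line 3, in <module>
  File "lev.py", line 8, in lev
    p=np.polyfit(x[k],z[m][k],1); r=z[m]-np.polyval(p,x); k=abs(r)<.002
    raise TypeError("expected non-empty vector for x")
TypeError: expected non-empty vector for x
```

Level again: the tool is back at its grasp pose, the stop pushes back with 7.5 N, and the floor fit gives −0.2°. Releasing and rising.

Request:
{"fn": "apply_moves", "kwargs": {
  "commands": "0 0 0.1 0 0 0 1;0 0 0 0 0 0 0.75;0 0 0 0 0 0 0.65;0 0 0 0 0 0 0.65;0 0 -0.5 0 0 0 0.65;0 0 -2 0 0 0 0.65;0 0 -3 0 0 0 0.65;0 0 -3 0 0 0 0.65;0 0 -3 0 0 0 0.65;0 0 -1 0 0 0 0.65;0 0 0 0 0 0 0.65"
}}

```text
clock: 14.6
eef_pos: [0.6202, 0.1634, 0.2362]
eef_rot: [0.678, 0.735, 0.0, 0.0]
ft_force: [-0.4, 0.3, 0.3]
finger_gap: 0.0295
```

```bash
python3 - <<'E'
from lev import *
need(W(.437,.1095,.2),4.56); s=snap('scene','s9'); w=snap('wrist','w9')
for n in ('s9','w9'): 
  try: lev(load(n))
  except Exception as e: print(n,e)
c=cv2.imread('pics/s9.png')[130:380,100:400]; cv2.imwrite('pics/s9z.png',cv2.resize(c,None,fx=2.3,fy=2.3))
X=cloud(w);F=X[...,:2]@Rf;z=X[...,2]
m=np.zeros(z.shape,bool); m[:,240:320]=1; m&=(z>.1)&(z<.12)&(F[...,0]>.622)&(F[...,0]<.64)&(abs(F[...,1]-.1135)<.02); print('bar z',np.percentile(z[m],[50,90,98]))
E
```

```text
tool cm [ -0.39 -19.43   3.61] clock 14.6 pos [0.6202 0.1634 0.2362] F [-0.4  0.3  0.3] gap 0.0295 q [ 0.26  0.4   0.03  1.21 -0.    1.75]
turn deg (tool rotvec) [ 3.000e-02 -5.000e-02  9.005e+01] target-tool cm after turn [-19.42   0.41   3.62]
493 439 floor angle 0.26 z mid 0.096
1833 1789 floor angle -0.04 z mid 0.0944
bar z [0.11053157 0.1116533  0.1122898 ]
```

View pics/s9z.png

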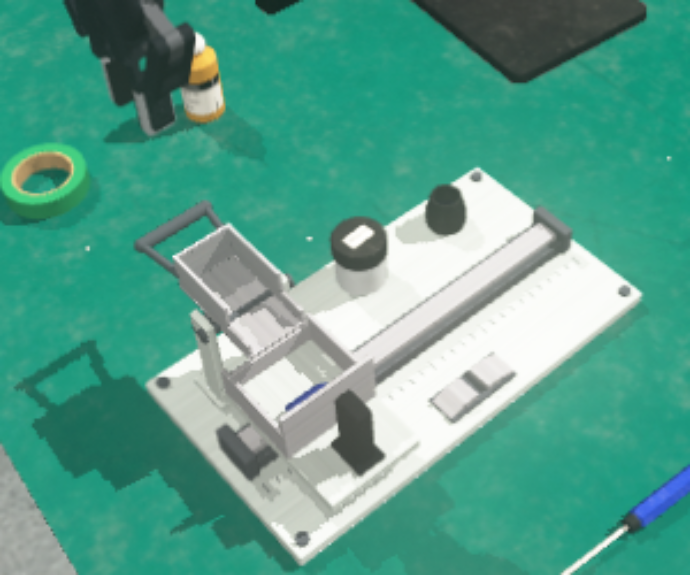

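View pics/w9.png

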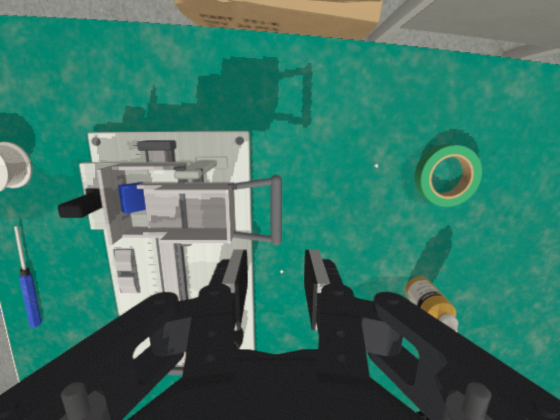

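The hopper is level and the relay is in the tray: blue at (305,397) in the zoomed scene view and (132,198) in the wrist view. Moving over the post.

Request:
{"fn": "apply_moves", "kwargs": {
  "commands": "-0.06 -3.24 0 0 0 0 0.5;-0.06 -3.24 0 0 0 0 0.5;-0.06 -3.24 0 0 0 0 0.5;-0.06 -3.24 0 0 0 0 0.5;-0.06 -3.24 0 0 0 0 0.5;-0.06 -3.24 0 0 0 0 0.5;0 0 0 0 0 9 0.5;0 0 0 0 0 9 0.5;0 0 0 0 0 9 0.5;0 0 0 0 0 9 0.5;0 0 0 0 0 9 0.5;0 0 0 0 0 9 0.5;0 0 0 0 0 9 0.5;0 0 0 0 0 9 0.5;0 0 0 0 0 9 0.5;0 0 0 0 0 9 0.5;0 0 0 0 0 0 0.5;0 0 0 0 0 0 0.5"
}}

```text
clock: 16.95
eef_pos: [0.4376, 0.0847, 0.2351]
eef_rot: [0.997, 0.078, -0.005, -0.026]
ft_force: [-0.1, -0.2, -0.3]
finger_gap: 0.043
```

```bash
python3 - <<'E'
from lev import *
need(W(.437,.1095,.079),4.56); w=snap('wrist','w10'); t=snap('top','t10')
X=cloud(w);F=X[...,:2]@Rf;z=X[...,2]
m=(abs(z-.096)<.006)&(F[...,0]>.41)&(F[...,0]<.47)&(F[...,1]>.08)&(F[...,1]<.14)&(w.im.max(-1)<90)
print(m.sum(),cv2.minAreaRect(F[m].astype(np.float32)),np.percentile(F[m],[3,50,97],axis=0).round(4).tolist(),np.median(z[m]))
b=(w.im[...,2].astype(int)-w.im[...,0]>60)&(z>.03)&(z<.1); print('relay',b.sum(),F[b].mean(0),np.percentile(z[b],[5,50,95]))
k=(abs(F[...,0]-.437)<.008)&(abs(F[...,1]-.0055)<.03)&(z<.03)
for q in np.arange(-.01,.022,.002):
    j=k&(abs(F[...,1]-q)<.001)
    if j.any(): print(q.round(4),np.median(z[j]).round(4),w.im[j].mean().round(0))
E
```

```text
tool cm [-0.05 -5.19 15.91] clock 16.95 pos [0.4376 0.0847 0.2351] F [-0.1 -0.2 -0.3] gap 0.043 q [ 0.15  0.04 -0.42  1.12  0.05  3.14]
turn deg (tool rotvec) [-3.    0.43  4.35] target-tool cm after turn [-0.6  -5.99 15.61]
373 ((0.4379962682723999, 0.10864851623773575), (0.02429942600429058, 0.01411373820155859), 0.5686677098274231) [[0.4277, 0.1018], [0.4387, 0.1078], [0.4496, 0.1143]] 0.09481474901436181
relay 718 [0.48162791 0.11113511] [0.04961488 0.06041573 0.06600593]
-0.01 0.0194 174.0
-0.008 0.0192 173.0
-0.006 0.0195 174.0
-0.004 0.0194 178.0
-0.002 0.0186 137.0
0.0 0.0135 75.0
0.002 0.0136 75.0
0.004 0.014 93.0
0.006 0.014 104.0
0.008 0.0146 133.0
0.01 0.0194 171.0
0.012 0.019 174.0
0.014 0.0193 173.0
0.016 0.0191 174.0
0.018 0.0193 178.0
0.02 0.0194 171.0
```

View pics/w10.png

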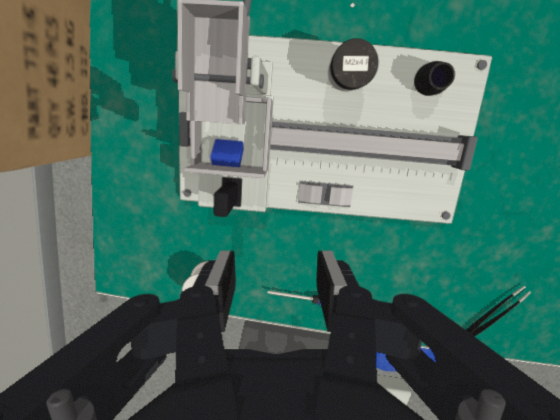

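The last joint hit its +3.14 limit, so this yaw direction won't work; the half-turn equivalent (ψ=184.56°) will. Turning back the other way.

Request:
{"fn": "apply_moves", "kwargs": {
  "commands": "0 0 0 0 0 -10 0.5;0 0 0 0 0 -10 0.5;0 0 0 0 0 -10 0.5;0 0 0 0 0 -10 0.5;0 0 0 0 0 -10 0.5;0 0 0 0 0 -10 0.5;0 0 0 0 0 -10 0.5;0 0 0 0 0 -10 0.5;0 0 0 0 0 -10 0.5;0 0 0 0 0 0 0.5"
}}

```text
clock: 18.3
eef_pos: [0.4379, 0.0856, 0.2359]
eef_rot: [0.65, 0.76, 0.015, -0.021]
ft_force: [0.2, 0.1, 0.1]
finger_gap: 0.0427
```

```bash
python3 - <<'E'
from h import *
need(W(.4375,.109,.079),184.56)
E
```

```text
tool cm [ 5.05 -0.07 15.97] clock 18.3 pos [0.4379 0.0856 0.2359] F [0.2 0.1 0.1] gap 0.0427 q [ 0.16  0.04 -0.42  1.12  0.05  1.57]
turn deg (tool rotvec) [  2.04  -2.6  -85.62] target-tool cm after turn [ 0.58  5.85 15.69]
```

Request:
{"fn": "apply_moves", "kwargs": {
  "commands": "0 0 0 0.227 -0.289 -9.513 0.5;0 0 0 0.227 -0.289 -9.513 0.5;0 0 0 0.227 -0.289 -9.513 0.5;0 0 0 0.227 -0.289 -9.513 0.5;0 0 0 0.227 -0.289 -9.513 0.5;0 0 0 0.227 -0.289 -9.513 0.5;0 0 0 0.227 -0.289 -9.513 0.5;0 0 0 0.227 -0.289 -9.513 0.5;0 0 0 0.227 -0.289 -9.513 0.5;0 0 0 0 0 0 0.5"
}}

```text
clock: 19.55
eef_pos: [0.438, 0.0852, 0.236]
eef_rot: [-0.038, 0.999, 0.0, 0.0]
ft_force: [-0.1, -0.2, -0.2]
finger_gap: 0.0423
```

```bash
python3 - <<'E'
from h import *
need(W(.4375,.109,.079),184.56)
E
```

```text
tool cm [ 0.61  5.89 15.7 ] clock 19.55 pos [0.438  0.0852 0.236 ] F [-0.1 -0.2 -0.2] gap 0.0423 q [ 0.19  0.03 -0.43  1.11  0.    0.12]
turn deg (tool rotvec) [ 0.01  0.01 -0.19] target-tool cm after turn [ 0.59  5.89 15.7 ]
```

Request:
{"fn": "apply_moves", "kwargs": {
  "commands": "0.3 2.94 0 0 0 0 0.5;0.29 2.95 0 0 0 0 0.5;0 0 2 0 0 0 0.5;0 0 3 0 0 0 0.5;0 0 3 0 0 0 0.5;0 0 2 0 0 0 0.5;0 0 0 0 0 0 0.5;0 0 0 0 0 0 0.5"
}}

```text
clock: 20.55
eef_pos: [0.4281, 0.1432, 0.1367]
eef_rot: [-0.039, 0.999, 0.0, 0.0]
ft_force: [0.9, -1.1, 0.2]
finger_gap: 0.043
```

```bash
python3 - <<'E'
from h import *
need(W(.4375,.109,.079),184.56); w=snap('wrist','w11'); s=snap('scene','s11')
E
```

```text
tool cm [0.07 0.02 5.77] clock 20.55 pos [0.4281 0.1432 0.1367] F [ 0.9 -1.1  0.2] gap 0.043 q [ 0.32  0.12 -0.57  0.88  0.    0.25]
turn deg (tool rotvec) [ 0.02  0.06 -0.11] target-tool cm after turn [0.06 0.03 5.77]
```

View pics/w11.png

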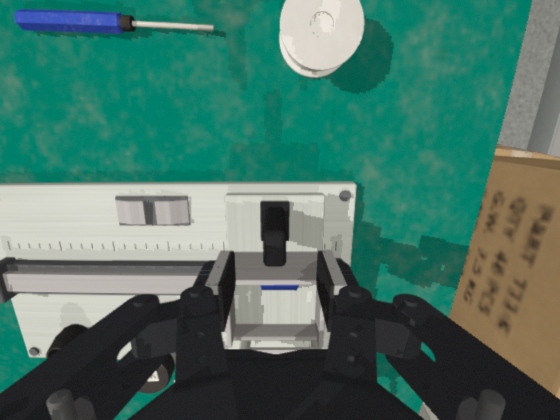

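View pics/s11.png

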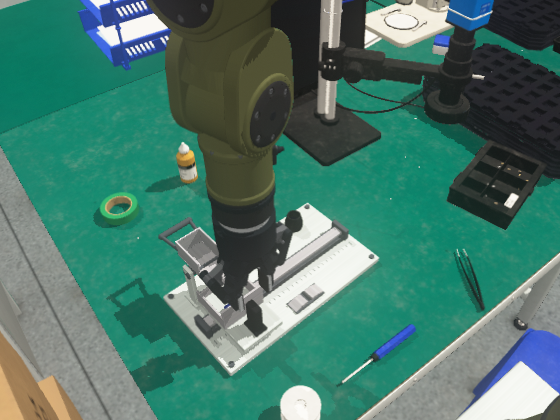

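```bash
python3 - <<'E'
from h import *
w=load('w11'); print(proj(w,W(.4375,.109,.096)),proj(w,[.4281,.1432,.133]))
X=cloud(w);F=X[...,:2]@Rf;z=X[...,2]
m=(abs(z-.096)<.006)&(F[...,0]>.41)&(F[...,0]<.47)&(F[...,1]>.08)&(F[...,1]<.14)&(w.im.max(-1)<90)
print(m.sum(),cv2.minAreaRect(F[m].astype(np.float32)),np.percentile(F[m],[3,50,97],axis=0).round(4).tolist())
k=(abs(F[...,0]-.437)<.008)&(abs(F[...,1]-.0055)<.03)&(z<.03)
for q in np.arange(-.006,.016,.001):
    j=k&(abs(F[...,1]-q)<.0005)
    if j.any(): print(q.round(4),np.median(z[j]).round(4),w.im[j].mean().round(0))
E
```

```text
(np.float64(274.95377992803486), np.float64(250.03058270306133)) (np.float64(274.16231843196636), np.float64(283.56821957039807))
841 ((0.4367257058620453, 0.10838339477777481), (0.02317936159670353, 0.013340170495212078), 0.0025149143766611814) [[0.4257, 0.1024], [0.4357, 0.1085], [0.4473, 0.1149]]
-0.006 0.0195 183.0
-0.005 0.0194 185.0
-0.004 0.0192 186.0
-0.003 0.0194 185.0
-0.002 0.0178 115.0
-0.001 0.0144 84.0
0.0 0.014 80.0
0.001 0.0137 81.0
0.002 0.014 81.0
0.003 0.014 85.0
0.004 0.0139 101.0
0.005 0.0139 114.0
0.006 0.0139 137.0
0.008 0.0186 164.0
0.009 0.0193 175.0
0.01 0.0195 181.0
0.011 0.0194 183.0
0.012 0.0194 182.0
0.013 0.0194 181.0
0.014 0.0194 181.0
0.015 0.0193 181.0
```

Request:
{"fn": "apply_moves", "kwargs": {
  "commands": "0.1 0 1.5 0 0 0 0.5;0 0 1.5 0 0 0 0.5;0 0 1.5 0 0 0 0.5;0 0 1.2 0 0 0 0.5;0 0 0 0 0 0 0.5;0 0 0 0 0 0 0.8;0 0 0 0 0 0 1;0 0 0 0 0 0 1;0 0 0 0 0 0 1;0 0 0 0 0 0 1"
}}

```text
clock: 21.9
eef_pos: [0.4271, 0.143, 0.0795]
eef_rot: [-0.04, 0.999, 0.0, 0.001]
ft_force: [-0.9, -0.7, 6.3]
finger_gap: 0.0132
```

```bash
python3 - <<'E'
from h import *
need(W(.437,.1087-.104,.079),184.56); w=snap('wrist','w12'); o=observe(); print((o['eef_pos'][:2]@Rf).round(4))
E
```

```text
tool cm [ 1.000e-02 -1.039e+01  5.000e-02] clock 21.9 pos [0.4271 0.143  0.0795] F [-0.9 -0.7  6.3] gap 0.0132 q [ 0.32  0.19 -0.64  0.74 -0.    0.24]
turn deg (tool rotvec) [ 0.01  0.07 -0.01] target-tool cm after turn [ 1.000e-02 -1.039e+01  5.000e-02]
[0.4371 0.1086]
```

View pics/w12.png

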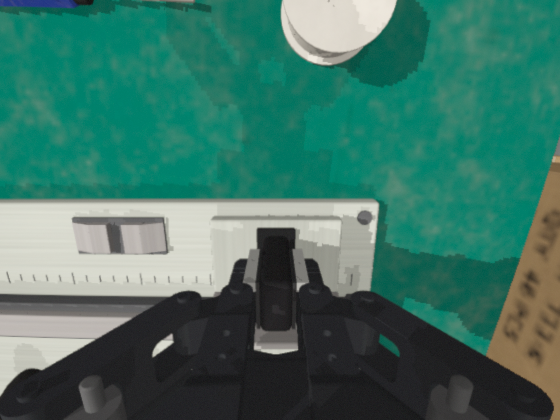

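The post is gripped (gap 13.2 mm against 14 mm). Sliding right about 85 mm, onto the flat before the notch.

Request:
{"fn": "apply_moves", "kwargs": {
  "commands": "0 -0.3 -0.05 0 0 0 1;0 -0.5 -0.05 0 0 0 1;0 -0.5 0 0 0 0 1;0 -0.5 0 0 0 0 1;0 -0.5 0 0 0 0 1;0 -0.5 0 0 0 0 1;0 -0.5 0 0 0 0 1;0 -0.5 0 0 0 0 1;0 -0.5 0 0 0 0 1;0 -0.5 0 0 0 0 1;0 -0.5 0 0 0 0 1;0 -0.5 0 0 0 0 1;0 -0.5 0 0 0 0 1;0 -0.5 0 0 0 0 1;0 -0.5 0 0 0 0 1;0 -0.5 0 0 0 0 1;0 -0.5 0 0 0 0 1;0 -0.5 0 0 0 0 1;0 0 0 0 0 0 1"
}}

```text
clock: 24.32
eef_pos: [0.4341, 0.0547, 0.0796]
eef_rot: [-0.039, 0.999, -0.0, 0.0]
ft_force: [6.0, 0.9, -9.2]
finger_gap: 0.0131
```

```bash
python3 - <<'E'
from h import *
need(W(.437,.1086-.104,.079),184.56); w=snap('wrist','w13'); s=snap('scene','s13'); o=observe(); print((o['eef_pos'][:2]@Rf).round(4))
c=cv2.imread('pics/s13.png')[180:380,150:400]; cv2.imwrite('pics/s13z.png',cv2.resize(c,None,fx=3,fy=3))
E
```

```text
tool cm [ 0.01 -1.54  0.06] clock 24.32 pos [0.4341 0.0547 0.0796] F [ 6.   0.9 -9.2] gap 0.0131 q [ 0.13  0.16 -0.67  0.73 -0.    0.05]
turn deg (tool rotvec) [-0.01  0.06 -0.03] target-tool cm after turn [ 0.01 -1.54  0.06]
[0.4371 0.02  ]
```

View pics/w13.png

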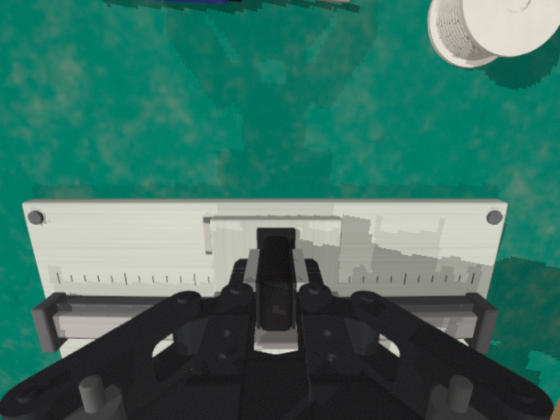

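View pics/s13z.png

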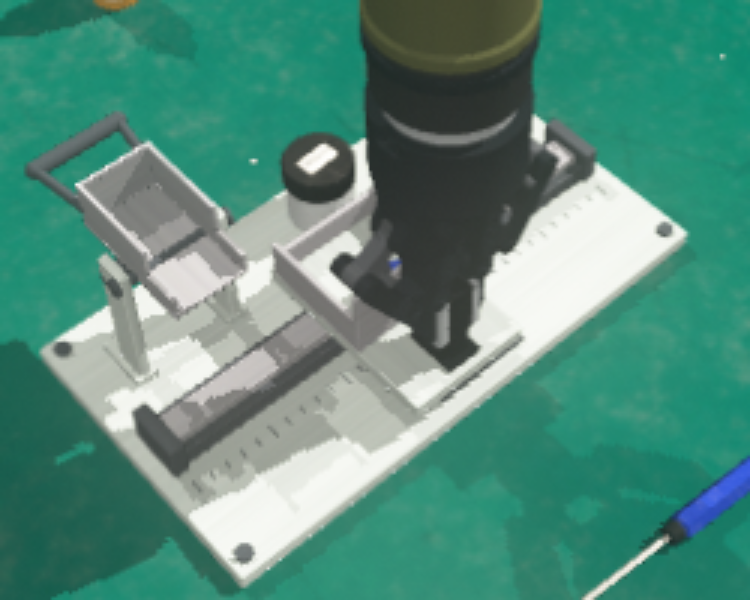

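Request:
{"fn": "apply_moves", "kwargs": {
  "commands": "-0.1 -0.2 0.05 0 0 0 1;0 -0.2 0 0 0 0 1;0 -0.2 0 0 0 0 1;0 -0.2 0 0 0 0 1;0 0 0 0 0 0 1;0 0 0 0 0 0 1"
}}

```text
clock: 25.18
eef_pos: [0.4348, 0.0466, 0.0795]
eef_rot: [-0.04, 0.999, -0.001, -0.0]
ft_force: [-4.3, 1.2, 6.5]
finger_gap: 0.0131
```

```bash
cat > st.py <<'E'
from h import *
o=observe(); R=Ro.from_quat(o['eef_rot'])
print('t',round(o['clock'],2),'Fpos',(o['eef_pos'][:2]@Rf).round(4),o['eef_pos'][2].round(4),'force F',(o['ft_force'][:2]@Rf).round(2),o['ft_force'][2].round(1),'gap',o['finger_gap'].round(4),'vel',np.abs(o['joint_velocities']).max().round(4))
E
python3 st.py
```

```text
Traceback (most recent call last):
  File "st.py", line 3, in <module>
    print('t',round(o['clock'],2),'Fpos',(o['eef_pos'][:2]@Rf).round(4),o['eef_pos'][2].round(4),'force F',(o['ft_force'][:2]@Rf).round(2),o['ft_force'][2].round(1),'gap',o['finger_gap'].round(4),'vel',np.abs(o['joint_velocities']).max().round(4))
                                                                                                                                                                           ^^^^^^^^^^^^^^^^^^^^^
AttributeError: 'float' object has no attribute 'round'
```

```bash
sed -i "s/o\['finger_gap'\].round(4)/round(o['finger_gap'],4)/" st.py; python3 st.py
```

```text
t 25.18 Fpos [0.4371 0.0119] 0.0795 force F [-4.18  1.52] 6.5 gap 0.0131 vel 0.002
```

Request:
{"fn": "apply_moves", "kwargs": {
  "commands": "0.04 -0.1 -0.02 0 0 0 1;0 -0.1 0 0 0 0 1;0 0 0 0 0 0 1;0 0 0 0 0 0 1"
}}

```text
clock: 25.68
eef_pos: [0.4349, 0.0449, 0.0796]
eef_rot: [-0.04, 0.999, -0.0, 0.0]
ft_force: [-0.4, 0.1, 1.2]
finger_gap: 0.013
```

```bash
python3 st.py
```

```text
t 25.68 Fpos [0.4371 0.0101] 0.0796 force F [-0.44  0.11] 1.2 gap 0.013 vel 0.0017
```

Request:
{"fn": "apply_moves", "kwargs": {
  "commands": "0 -0.1 0 0 0 0 1;0 0 0 0 0 0 1;0 0 0 0 0 0 1"
}}

```text
clock: 26.05
eef_pos: [0.4349, 0.0442, 0.0796]
eef_rot: [-0.04, 0.999, 0.0, -0.0]
ft_force: [-1.0, 2.3, -0.6]
finger_gap: 0.0134
```

```bash
python3 st.py
```

```text
t 26.05 Fpos [0.4371 0.0095] 0.0796 force F [-0.81  2.41] -0.6 gap 0.0134 vel 0.0016
```

Request:
{"fn": "apply_moves", "kwargs": {
  "commands": "0 -0.1 0 0 0 0 1;0 0 0 0 0 0 1;0 0 0 0 0 0 1"
}}

```text
clock: 26.42
eef_pos: [0.4351, 0.043, 0.0796]
eef_rot: [-0.04, 0.999, -0.0, 0.0]
ft_force: [-1.0, 0.9, -2.3]
finger_gap: 0.0131
```

```bash
python3 st.py
```

```text
t 26.43 Fpos [0.4371 0.0082] 0.0796 force F [-0.9   1.02] -2.3 gap 0.0131 vel 0.0007
```

Request:
{"fn": "apply_moves", "kwargs": {
  "commands": "0 -0.1 0 0 0 0 1;0 0 0 0 0 0 1;0 0 0 0 0 0 1"
}}

```text
clock: 26.8
eef_pos: [0.4351, 0.042, 0.0796]
eef_rot: [-0.04, 0.999, -0.0, 0.0]
ft_force: [-0.9, 0.7, -3.6]
finger_gap: 0.0132
```

```bash
python3 st.py
```

```text
t 26.8 Fpos [0.4371 0.0072] 0.0796 force F [-0.81  0.74] -3.6 gap 0.0132 vel 0.0021
```

Request:
{"fn": "apply_moves", "kwargs": {
  "commands": "0 -0.1 0 0 0 0 1;0 0 0 0 0 0 1;0 0 0 0 0 0 1"
}}

```text
clock: 27.18
eef_pos: [0.4353, 0.0409, 0.0796]
eef_rot: [-0.04, 0.999, -0.0, 0.0]
ft_force: [-0.7, -1.1, -5.1]
finger_gap: 0.0136
```

```bash
python3 st.py
```

```text
t 27.18 Fpos [0.4371 0.0061] 0.0796 force F [-0.81 -1.08] -5.1 gap 0.0136 vel 0.0015
```

Request:
{"fn": "apply_moves", "kwargs": {
  "commands": "0 -0.1 0 0 0 0 1;0 0 0 0 0 0 1;0 0 0 0 0 0 1"
}}

```text
clock: 27.55
eef_pos: [0.4353, 0.0399, 0.0796]
eef_rot: [-0.04, 0.999, -0.0, 0.0]
ft_force: [-1.1, -2.0, -5.8]
finger_gap: 0.0135
```

```bash
python3 st.py
```

```text
t 27.55 Fpos [0.4371 0.0052] 0.0796 force F [-1.29 -1.95] -5.8 gap 0.0135 vel 0.0011
```

The force along the rail has reversed, so the ball is pulling into the notch. Continuing carefully.

Request:
{"fn": "apply_moves", "kwargs": {
  "commands": "0 -0.1 0.03 0 0 0 1;0 0 0 0 0 0 1;0 0 0 0 0 0 1"
}}

```text
clock: 27.92
eef_pos: [0.4354, 0.0391, 0.0796]
eef_rot: [-0.04, 0.999, -0.0, 0.0]
ft_force: [-2.9, -1.4, 1.2]
finger_gap: 0.0128
```

```bash
python3 st.py
```

```text
t 27.93 Fpos [0.4371 0.0044] 0.0796 force F [-2.99 -1.21] 1.2 gap 0.0128 vel 0.0016
```

Request:
{"fn": "apply_moves", "kwargs": {
  "commands": "0 -0.05 0 0 0 0 1;0 0 0 0 0 0 1;0 0 0 0 0 0 1"
}}

```text
clock: 28.3
eef_pos: [0.4354, 0.0387, 0.0795]
eef_rot: [-0.04, 0.999, -0.0, 0.0]
ft_force: [-5.3, -0.6, 4.9]
finger_gap: 0.0137
```

```bash
python3 st.py
```

```text
t 28.3 Fpos [0.4371 0.0039] 0.0795 force F [-5.32 -0.23] 4.9 gap 0.0137 vel 0.0021
```

Request:
{"fn": "apply_moves", "kwargs": {
  "commands": "0.05 -0.05 -0.02 0 0 0 1;0 0 0 0 0 0 1;0 0 0 0 0 0 1"
}}

```text
clock: 28.68
eef_pos: [0.4354, 0.0381, 0.0795]
eef_rot: [-0.04, 0.999, -0.0, 0.0]
ft_force: [-0.9, -2.0, -2.1]
finger_gap: 0.0137
```

```bash
python3 st.py
```

```text
t 28.68 Fpos [0.4371 0.0033] 0.0795 force F [-1.05 -1.92] -2.1 gap 0.0137 vel 0.0019
```

Request:
{"fn": "apply_moves", "kwargs": {
  "commands": "0 -0.05 0 0 0 0 1;0 0 0 0 0 0 1;0 0 0 0 0 0 1"
}}

```text
clock: 29.05
eef_pos: [0.4355, 0.0378, 0.0796]
eef_rot: [-0.04, 0.999, 0.0, 0.0]
ft_force: [1.2, 0.5, -5.6]
finger_gap: 0.0133
```

```bash
python3 st.py
```

```text
t 29.05 Fpos [0.4371 0.0031] 0.0796 force F [1.2  0.44] -5.6 gap 0.0133 vel 0.0028
```

Request:
{"fn": "apply_moves", "kwargs": {
  "commands": "0 -0.04 0.02 0 0 0 1;0 0 0 0 0 0 1;0 0 0 0 0 0 1"
}}

```text
clock: 29.42
eef_pos: [0.4355, 0.0376, 0.0796]
eef_rot: [-0.04, 0.999, 0.0, 0.0]
ft_force: [1.6, 1.9, -2.7]
finger_gap: 0.0135
```

```bash
python3 st.py
```

```text
t 29.43 Fpos [0.4371 0.0028] 0.0796 force F [1.78 1.75] -2.7 gap 0.0135 vel 0.0027
```

Request:
{"fn": "apply_moves", "kwargs": {
  "commands": "0 -0.04 0 0 0 0 1;0 0 0 0 0 0 1;0 0 0 0 0 0 1"
}}

```text
clock: 29.8
eef_pos: [0.4355, 0.0372, 0.0796]
eef_rot: [-0.04, 0.999, 0.0, 0.0]
ft_force: [1.9, 3.9, -1.8]
finger_gap: 0.0132
```

```bash
python3 st.py
```

```text
t 29.8 Fpos [0.4371 0.0025] 0.0796 force F [2.2  3.74] -1.8 gap 0.0132 vel 0.0014
```

The detent is now pushing back (+3.7 N), so I'm at most about 0.4 mm past centre. Backing off slightly to rest at the neutral point.

Request:
{"fn": "apply_moves", "kwargs": {
  "commands": "0 0.08 0 0 0 0 1;0 0 0 0 0 0 1;0 0 0 0 0 0 1;0 0 0 0 0 0 1"
}}

```text
clock: 30.3
eef_pos: [0.4355, 0.0375, 0.0796]
eef_rot: [-0.04, 0.999, -0.0, 0.0]
ft_force: [2.4, -1.2, -1.8]
finger_gap: 0.0133
```

```bash
python3 st.py; python3 - <<'E'
from h import *
w=snap('wrist','w14'); s=snap('scene','s14'); t=snap('top','t14')
c=cv2.imread('pics/s14.png')[180:380,150:400]; cv2.imwrite('pics/s14z.png',cv2.resize(c,None,fx=3,fy=3))
c=cv2.imread('pics/t14.png')[165:325,150:360]; cv2.imwrite('pics/t14z.png',cv2.resize(c,None,fx=3.7,fy=3.7))
E
python3 st.py
```

```text
t 30.3 Fpos [0.4371 0.0028] 0.0796 force F [ 2.29 -1.35] -1.8 gap 0.0133 vel 0.002
t 30.45 Fpos [0.4371 0.0028] 0.0795 force F [ 2.58 -0.66] -1.2 gap 0.013 vel 0.0014
```

View pics/s14z.png

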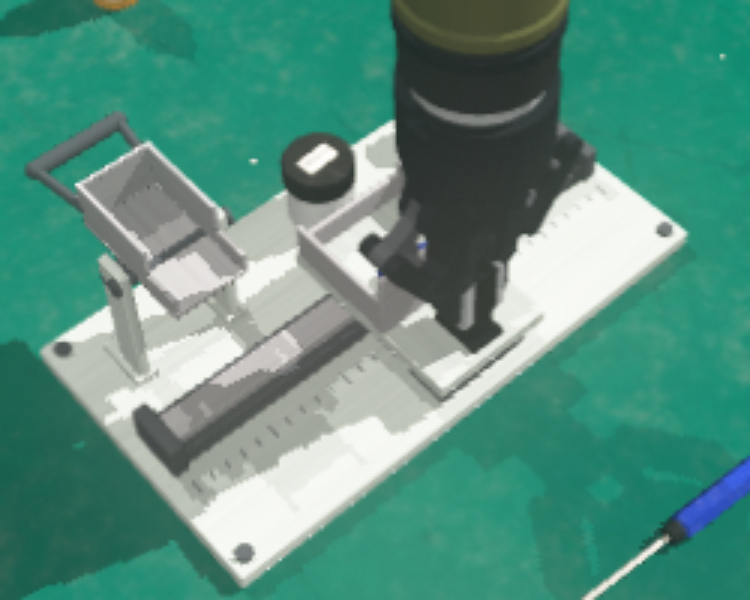

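View pics/t14z.png

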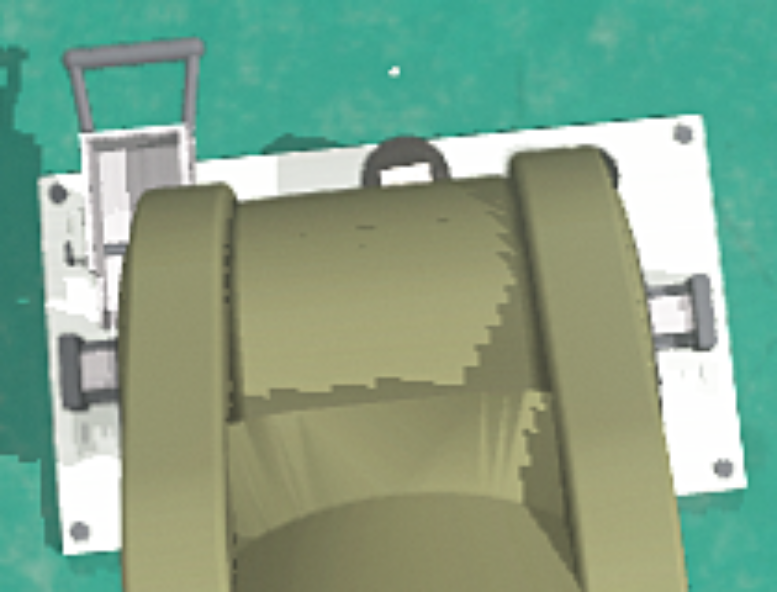

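View pics/w14.png

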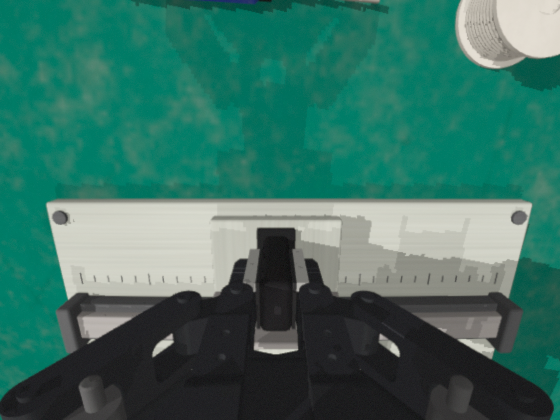

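```bash
python3 - <<'E'
from lev import *
s=load('s14'); lev(s); X=cloud(s);F=X[...,:2]@Rf;z=X[...,2]
b=(s.im[...,2].astype(int)-s.im[...,0]>50)&(F[...,0]>.45)&(F[...,0]<.55)&(abs(F[...,1])<.05)
print('relay px',b.sum(),F[b].round(3).tolist(),z[b].round(3)); 
a0=load('scene0'); d=np.abs(s.im.astype(int)-a0.im).max(-1)
print('jar diff',d[225:240,245:265].mean(), 'screwdriver',d[325:385,340:420].mean(),'tape',d[190:225,95:140].mean())
E
python3 st.py
```

```text
494 451 floor angle 0.12 z mid 0.096
relay px 4 [[0.487, -0.007], [0.483, -0.006], [0.482, -0.002], [0.491, 0.02]] [0.057 0.062 0.064 0.05 ]
jar diff 11.46 screwdriver 25.554166666666667 tape 6.424761904761905
t 30.45 Fpos [0.4371 0.0028] 0.0795 force F [ 2.58 -0.66] -1.2 gap 0.013 vel 0.0014
```

```bash
python3 -c "
from plant import *
print(hand_in())"
```

```text
the job is handed in; nothing more can be done
None
```

I tipped the hopper, dropped the relay into the tray, lowered the hopper and slid the shuttle into the notch. I then handed the job in at about 30.5 s, still gripping the post; no verdict is reported.

**Hopper:** I lifted the bar along its arc to about 59° (plane fit on the hopper floor). The relay slid into the tray by about 40°. After lowering, the hopper rested on its stop, and the last check put its floor at about 0.1°.

**Shuttle:** I gripped the post across its 14 mm (gap about 13 mm) and slid it about 106 mm to the right.
- **Finding the notch:** The force along the rail turned into a pull over the last 4 mm or so, then rose to +3.7 N. I backed off about 0.3 mm.
- **At rest:** The residual force along the rail was about −0.7 N, within the friction. I judge the ball to be within about 0.1–0.2 mm of centre.
- **Disagreement:** The camera-based distances to the notch were 104 to 105.6 mm, up to 2 mm short of the travel. I trusted the force.

**Relay:** In the final scene picture only four of its pixels were visible, 50–64 mm above the bench and inside the tray walls. An earlier wrist view gave its top at 66 mm, which matches it sitting on the tray floor.

**Not fully confirmed:**
- **Last joint:** It reached its +3.14 rad range limit while I was turning over the post. The controller held it there and I turned the other way.
- **Other items:** The jar and hopper looked unmoved in the last pictures, but the arm hid the loupe from the scene and top cameras. A before/after comparison around the screwdriver showed some difference, which I took for shadow because it looked to be in the same place.

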